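# Point out the blown capacitor and its spare

### The arm

A 7-joint arm with a two-finger parallel gripper is mounted at the origin on the work surface. World frame = base frame: x ahead of the robot, y to its left, z up, the work surface at z = 0. Lengths are in m, angles in rad, forces in N, time in s.
With the tool pointing down it reaches from about 0.425 to 0.95 m from the base axis. Payload 4.7 kg.
Tool frame: the origin (TCP) lies between the finger pads, 19 mm behind the fingertips; this is the grasp point; z points along the fingers, y is the line along which they close (so a half turn about z gives the same grasp; the last joint's range is limited). The gripper opens to 87 mm and grips with 3 to 60 N. Pads are 19 mm wide; open, the fingers measure 117 mm over their backs; the gripper's body (75 mm by 190 mm) begins 51 mm behind the grasp point.
Start: joints at [-1.349, 0.469, -0.049, 1.532, 0.024, 1.141, -0.082], TCP at [0.167, 0.654, 0.241] pointing down, gripper open.
Joint ranges: [-2.59, 2.59], [-0.33, 1.99], [-1.39, 1.29], [0.1, 2.45], [-1.04, 4.18], [0.21, 1.99], [-2.66, 2.66]. Speed limits (rad/s): [2.57, 2.57, 3.14, 3.14, 3.14, 3.14, 3.14].

### API

Orientations are given as a rotation vector (axis times angle).
In Python, from station import r gives the robot as it stands.
- The arm moves only by the shell command python3 -m jog 'ROWS' [OPENING] [FORCE]. ROWS is JSON, a list of rows, each a list of 2 entries, a list of its own where there are three numbers: the shift along the tool's x, y, z in cm, then the turn about the tool's z in degrees. In form: [[[tx, ty, tz], twist], ...]. A call has 1 to 20 rows; each row is the pose to reach, as a shift and turn from the pose commanded when the call began, along the tool's axes at that moment; what a row does not reach only later rows make up. A row lasts 1/10 s, in which the tool goes at most 50 mm and 8.59 degrees, less where a joint would pass 70% of its speed; a pose out of reach is approached as far as the arm can. A call with a gripper value outside its range is refused whole. OPENING is the closure, from 0 (fully open) to 1 (shut), set as the call begins (- or left out, the last holds). The fingers move at their own pace and stop on an object; FORCE is the grip in N (left out, the last holds). Time passes only in rows, so rows that repeat a pose let the fingers close. It gives the time, the measured TCP pose, the force, the opening and the grip force at its end, in the units of the state.
- r.observe(): the state, without advancing time (a new reading comes with each control period).
- r.snapshot(name): name is "scene" or "top"; returns a dict with "image" (400x640x3 uint8, red, green, blue), "mtx" (3x3 intrinsics, pixels), "origin" and "attitude" of the camera in the world. Camera axes: x right, y up, looking along -z (the intrinsics and any distortion apply to the point x, -y, -z); pixel columns grow to the right and rows downward; lengths in m; the calibration is good to about 2 mm. A picture is of the moment at which its call begins. There is no depth.
- r.sign_off(): hands the job in; it is judged then, once.
The state is a dict: "time": time; "joint_pos": joint angles; "qvel": joint speeds; "joint_efforts": joint torques, N m; "tool_pos": TCP position; "orientation": TCP orientation; "ft_force": force on the tool from outside, world axes, zero at the start; "torque": the same for the moment, N m; "gripper_width": finger opening in m; "grip_force": force on a finger pad.
Only numpy, scipy, OpenCV 4.12 (cv2) and the standard library are available. Lean on these libraries where they do the work, as an engineer would, in place of code of your own. Each camera call takes 0.05 s, during which the arm holds its last target. There are 200 camera calls.

### The job

The opened power supply on the test rig has a blown capacitor, the blue one with the bulged brown top: switch the rig off at its red rocker switch (press the raised half, the one with the white dot, right down), then show the trainee the repair. Point straight down at the blown capacitor with the fingertips about a centimetre above its top and keep still there for two seconds, then point in the same way at the one spare in the tray that matches it in size and colour, and finish still pointing at that spare. The parts may hold a charge, so touch neither the power supply nor any capacitor, point at no other capacitor, and leave everything except the switch where it is.

Things in the scene. Friction and masses are not known exactly. Their poses are not given: they have to be found in the camera images.
- rig: Test rig, fixed: grey base plate 150 (x) by 290 (y) by 12 mm thick; origin at the centre of its underside. A grey switch box 100 by 80 mm, 45 mm high, stands on it, centred at y = -100 mm, its top 57 mm above the table; the power supply stands at the +y end. Nothing on the rig is higher than 72 mm above the table.
- rocker (a joint): The red rocker switch on top of the switch box: 0 to 0.05 rad = on (as it starts), 0.30 rad = fully off. It tips about a line along the rig's y axis, needs about 3 to 5 N at its end, and stays where it is left.
- rocker_off (a point): Point on the face of the rocker half with the white dot (press this half for off), 14 mm to the rig's -x side of the pivot line; it moves with the rocker. Each half is 19 mm long (rig x) by 24 mm wide. On: this half slopes up, its end 5.6 mm above the pivot line. Off: it lies level, 66 mm above the table, this point about 4 mm lower than before. Bezel and box top lie 6 to 9 mm below that level.
- psu: The open power supply: aluminium tray chassis 110 (x) by 190 (y) mm with long walls 28 mm high and a green printed board; origin at the centre of its underside, 12 mm above the table, on the rig at y = +45 mm. Not to be touched.
- cap_blown: The blown capacitor on the board: blue sleeve, 22 mm diameter, 40 mm tall plus a 4 mm bulged brown crusted top, and a scorched ring on the board around it; standing upright, origin at the centre of its underside, z up, 22 mm above the table. It sits in any one of four places, 38 to 40 mm apart, in a square with the three good ones.
- cap_blown_top (a point): Highest point of the blown capacitor's bulged top, on its axis, 44 mm above its underside.
- cap_good1: A sound capacitor on the board: blue sleeve, 22 mm diameter, 40 mm tall, flat silver top; standing upright, origin at the centre of its underside, z up, 22 mm above the table.
- cap_good2: A sound capacitor on the board: blue sleeve, 22 mm diameter, 40 mm tall, flat silver top; standing upright, origin at the centre of its underside, z up, 22 mm above the table.
- cap_good3: A sound capacitor on the board: blue sleeve, 22 mm diameter, 40 mm tall, flat silver top; standing upright, origin at the centre of its underside, z up, 22 mm above the table.
- tray: Fixed grey spares tray, 140 by 140 mm, walls 18 mm high, four compartments, black foam floor 8 mm above the table; origin at the centre of its underside. Each compartment holds one loose part.
- spare_match: The matching spare: loose capacitor with a blue sleeve, 22 mm diameter, 40 mm tall, flat silver top; standing upright, origin at the centre of its underside, z up, in one of the tray's compartments.
- spare_match_top (a point): Centre of the top of the matching spare, 40 mm above its underside.
- spare_black: A wrong spare, loose in the tray: black sleeve, 22 mm diameter, 40 mm tall; standing upright, origin at the centre of its underside, z up.
- spare_small: A wrong spare, loose in the tray: blue sleeve but smaller, 16 mm diameter, 25 mm tall; standing upright, origin at the centre of its underside, z up.
- coil: Loose copper ring coil in the tray, 28 mm outside diameter, 12 mm high.
- cutters: Loose side cutters lying flat, orange and black handles, about 110 mm long, 14 mm high.
- screwdriver: Loose screwdriver with a black handle, 150 mm long, lying flat.
- loupe: Loose brass-rimmed magnifier, 60 mm diameter, 16 mm high.
- battery_holder: Loose black battery holder, 60 by 34 by 14 mm.
- spool: Loose spool of solder standing on end, 54 mm diameter, 40 mm high.
- tip_cleaner: Loose black domed tip cleaner, 68 mm diameter, 66 mm high.
- eraser: Loose white eraser, 45 by 20 by 14 mm.

How it is judged:
On the way, in this order (a step that is already met when the one before it is completed fails the run):
1. the rocker switch is pressed over to off (value of joint rocker above 0.24 rad), for 0.2 s.
2. the tool points straight down at the blown capacitor, just above it, for a second and a half (value of joint rocker above 0.24 rad and horizontal distance between the grasp point and cap_blown_top below 0.012 m and z of the grasp point in the frame of cap_blown_top between 0.012 and 0.05 m and (angle between the grasp point's own z axis and vertical above 2.79 rad or angle between the grasp point's own z axis and vertical below 0.35 rad)), for 1.5 s.
3. the tool points straight down at the matching spare, just above it (value of joint rocker above 0.24 rad and horizontal distance between the grasp point and spare_match_top below 0.012 m and z of the grasp point in the frame of spare_match_top between 0.012 and 0.05 m and (angle between the grasp point's own z axis and vertical above 2.79 rad or angle between the grasp point's own z axis and vertical below 0.35 rad)), for 0.3 s.
At the end, for the whole second after the job is handed in: The rocker is off (joint above 0.24 rad); the tool still points straight down (within 0.35 rad of vertical) at the matching spare, TCP within 12 mm of its axis and 12 to 50 mm above its top; the tray's parts are within 6 mm and the other loose things within 10 mm of where they began (all of step 3 and not (distance of any of spare_match, spare_black, spare_small, coil from where it was at the start of the episode above 0.006 m) and not (distance of any of cutters, screwdriver, loupe, battery_holder, spool, tip_cleaner, eraser from where it was at the start of the episode above 0.01 m)); the robot touches nothing.
It fails at once if the power supply or a capacitor on it is touched (contact force between any of the fingers, the arm and psu above 0.3 N or contact force between any of the fingers, the arm and cap_blown above 0.3 N or contact force between any of the fingers, the arm and cap_good1 above 0.3 N or contact force between any of the fingers, the arm and cap_good2 above 0.3 N or contact force between any of the fingers, the arm and cap_good3 above 0.3 N).
It fails at once if a spare is touched, or a part in the tray is pushed, lifted or carried (contact force between any of the fingers, the arm and spare_match above 0.3 N or contact force between any of the fingers, the arm and spare_black above 0.3 N or contact force between any of the fingers, the arm and spare_small above 0.3 N or distance of any of spare_match, spare_black, spare_small, coil from where it was at the start of the episode above 0.006 m).
It fails at once if a tool or other loose thing on the bench is pushed, lifted or carried (distance of any of cutters, screwdriver, loupe, battery_holder, spool, tip_cleaner, eraser from where it was at the start of the episode above 0.01 m).
It fails at once if the tool points at a capacitor other than the blown one and the matching spare ((horizontal distance between the grasp point and cap_good1 below 0.008 m and z of the grasp point in the frame of cap_good1 between 0.04 and 0.08 m) or (horizontal distance between the grasp point and cap_good2 below 0.008 m and z of the grasp point in the frame of cap_good2 between 0.04 and 0.08 m) or (horizontal distance between the grasp point and cap_good3 below 0.008 m and z of the grasp point in the frame of cap_good3 between 0.04 and 0.08 m) or (horizontal distance between the grasp point and spare_black below 0.008 m and z of the grasp point in the frame of spare_black between 0.04 and 0.08 m) or (horizontal distance between the grasp point and spare_small below 0.008 m and z of the grasp point in the frame of spare_small between 0.025 and 0.065 m)).
It also fails if it takes over 45 s, if anything falls off the work surface, if the arm or the gripper's body presses on something with over 40 N, if the wrist force passes 120 N, or if a joint passes its speed limit or range.

## Working session

There is one attempt and no reset: what is moved stays moved. The work goes in short steps, Python scripts to look and compute and a shell command to move; the robot and the scene stay as the last step left them, time stands still between calls to the robot, and variables do not carry over. Pictures are saved under pics/ and viewed, at most 10 in all, crops included, and the job is handed in when it is done.

```bash
mkdir -p pics; python3 - <<'E'
from station import r
import cv2,numpy as np,pickle
d={}
for n in("scene","top"):
    s=r.snapshot(n); d[n]=s; cv2.imwrite(f"pics/{n}0.png",s["image"][:,:,::-1]); print(n,s["mtx"],s["origin"],s["attitude"],[k for k in s])
pickle.dump(d,open("d0.pkl","wb"))
o=r.observe(); print(o["tool_pos"],o["orientation"],o["time"],o["gripper_width"])
E
```

```text
scene [[384.18551642   0.         314.92309628]
 [  0.         384.18551642 204.93175759]
 [  0.           0.           1.        ]] [1.45683566 0.52645043 0.74795732] [0.56098519 1.01078379 1.89807142] ['image', 'mtx', 'origin', 'attitude']
top [[406.16719083   0.         311.72694469]
 [  0.         406.16719083 200.98261745]
 [  0.           0.           1.        ]] [0.40257382 0.01910868 1.12546689] [ 0.13842561 -0.14213122 -1.55177815] ['image', 'mtx', 'origin', 'attitude']
[0.16737815 0.65339124 0.24031141] [-3.92848523e-01 -3.11675930e+00  2.75361041e-03] 0.1 0.08681470979318333
```

View pics/top0.png

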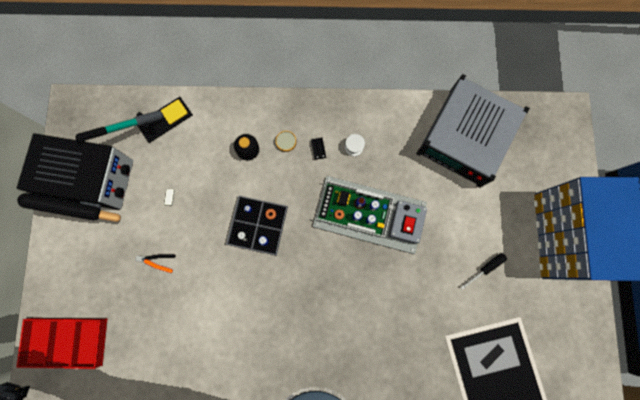

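View pics/scene0.png

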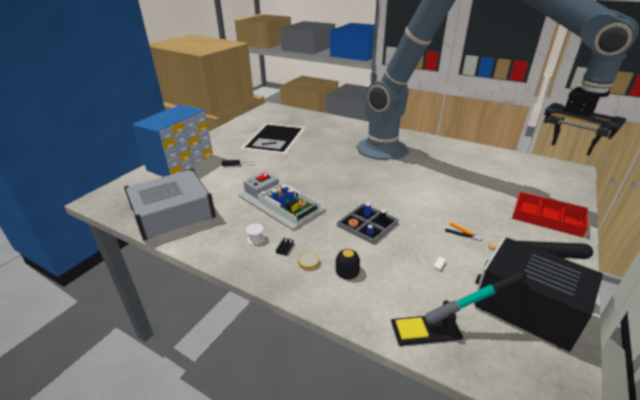

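The top view shows the tray around (257,225), the rig around (370,215) with the red rocker at (409,225). The robot base is at the bottom centre, and the gripper is in the lower left corner. Next I'll zoom in.

```bash
python3 - <<'E'
import cv2,pickle
d=pickle.load(open("d0.pkl","rb"))
a=d["top"]["image"][165:265,300:440,::-1]; b=d["top"]["image"][185:265,215:300,::-1]
a=cv2.resize(a,None,fx=5.7,fy=5.7,interpolation=cv2.INTER_CUBIC)
cv2.imwrite("pics/a.png",a)
cv2.imwrite("pics/b.png",cv2.resize(b,None,fx=7,fy=7,interpolation=cv2.INTER_CUBIC))
c=d["scene"]["image"][165:245,235:405,::-1]
cv2.imwrite("pics/c.png",cv2.resize(c,None,fx=4.7,fy=4.7,interpolation=cv2.INTER_CUBIC))
E
```

```text
(no output)
```

View pics/a.png

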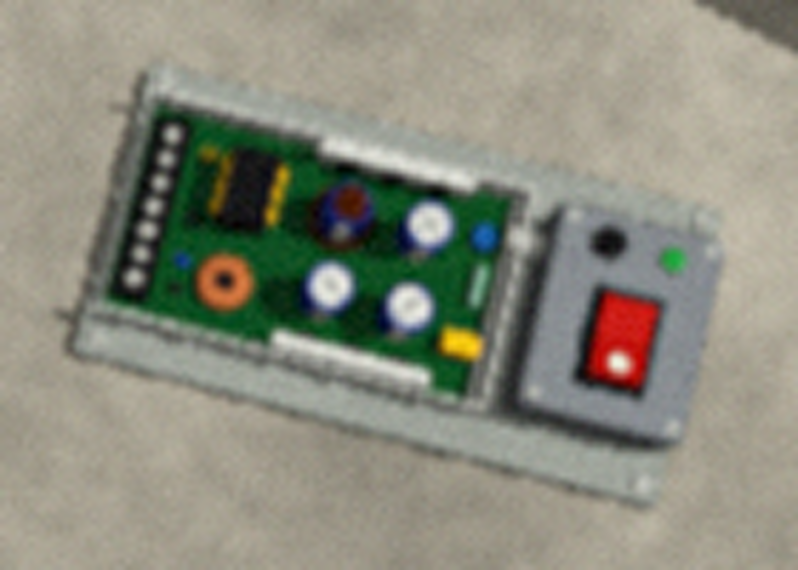

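View pics/b.png

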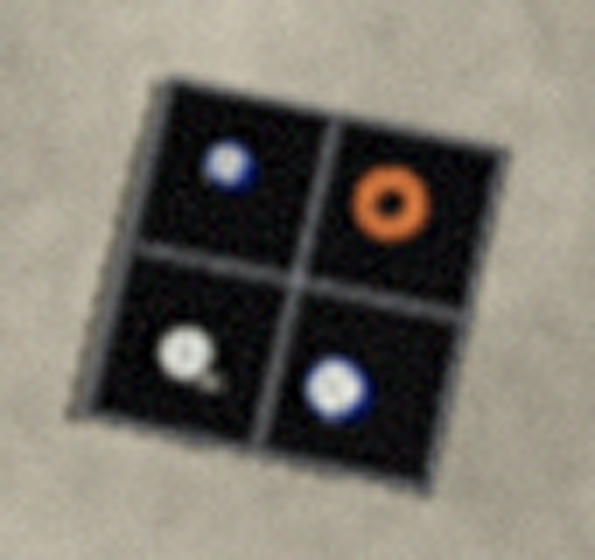

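View pics/c.png

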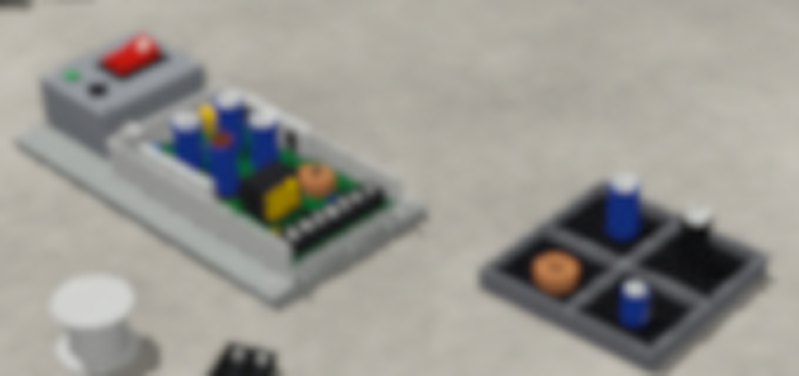

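Crops: the blown capacitor (brown top) is at the upper left of the four on the board. The white dot is on the lower, -x half of the rocker. The matching spare, tall and blue, is in the lower-right tray compartment. Black is lower left and small blue is upper left.

```bash
cat >geo.py <<'E'
import numpy as np,pickle
from scipy.spatial.transform import Rotation as R
d=pickle.load(open("d0.pkl","rb"))
def ray(cam,uv):
    s=d[cam];K=np.array(s["mtx"])
    v=np.linalg.solve(K,[*uv,1.]);v=v*[1,-1,-1]
    return np.array(s["origin"]),R.from_rotvec(s["attitude"]).apply(v)
def at(cam,uv,z):
    o,v=ray(cam,uv);return o+v*(z-o[2])/v[2]
def tri(p,q):
    (o1,v1),(o2,v2)=ray("top",p),ray("scene",q)
    t=np.linalg.lstsq(np.c_[v1,-v2],o2-o1,rcond=None)[0]
    a,b=o1+v1*t[0],o2+v2*t[1];return (a+b)/2,np.linalg.norm(a-b)
A=lambda x,y:((x+.5)/5.7-.5+300,(y+.5)/5.7-.5+165)
B=lambda x,y:((x+.5)/7-.5+215,(y+.5)/7-.5+185)
C=lambda x,y:((x+.5)/4.7-.5+235,(y+.5)/4.7-.5+165)
E
python3 - <<'E'
from geo import *
from station import r
np.set_printoptions(precision=4,suppress=True)
P={"blown":(A(352,203),C(222,138),.066),"dot":(A(619,363),C(143,45),.070),"spare":(B(334,386),C(625,180),.048),
"g_ur":(A(430,224),C(186,120),.062),"g_ll":(A(330,286),C(264,118),.062),"g_lr":(A(409,305),C(229,98),.062),
"small":(B(227,161),C(635,288),.033),"black":(B(186,352),C(697,214),.048)}
for k,(p,q,z) in P.items(): print(k,at("top",p,z),at("scene",q,z),*tri(p,q))
# rig corners at z=.012, box top corners z=.057
c=[at("top",A(*u),.012)[:2] for u in((150,68),(720,210),(655,503),(70,350))]
print("rig corners",c); 
for i in range(4): print(np.linalg.norm(c[i]-c[i-3]),end=" ")
ctr=sum(c)/4; vy=(c[0]+c[3]-c[1]-c[2])/2; vy/=np.linalg.norm(vy); vx=np.array([vy[1],-vy[0]])
print("ctr",ctr,"rig y",vy,"rig yaw deg",np.degrees(np.arctan2(vx[1],vx[0])))
print("rocker_off pred (y=-100,x=-14)",ctr-.1*vy-.014*vx)
for k,(p,q,z) in P.items(): w=at("top",p,z)[:2]-ctr; print(k,"rig xy",w@vx,w@vy)
for n,u in {"rocker corners":[(602,289),(660,297),(640,393),(585,382)]}.items():
    for x in u: w=at("top",A(*x),.066)[:2]; print(n,w,(w-ctr)@vx,(w-ctr)@vy)
o=r.observe(); M=R.from_rotvec(o["orientation"]).as_matrix(); print(M)
E
```

```text
blown [ 0.5983 -0.1136  0.066 ] [ 0.6005 -0.1114  0.066 ] [ 0.5984 -0.1134  0.0643] 0.0008793290479296358
dot [ 0.5249 -0.2349  0.07  ] [ 0.527  -0.2334  0.07  ] [ 0.525  -0.2352  0.0685] 0.0002228393755035578
spare [0.4913 0.1474 0.048 ] [0.4876 0.1456 0.048 ] [0.4912 0.147  0.0506] 0.00015532537800078705
g_ur [ 0.5897 -0.1504  0.062 ] [ 0.5883 -0.1511  0.062 ] [ 0.5895 -0.1502  0.0629] 9.631760565984264e-05
g_ll [ 0.5598 -0.1036  0.062 ] [ 0.5591 -0.1037  0.062 ] [ 0.5596 -0.1035  0.0624] 0.00023874414513951227
g_lr [ 0.5514 -0.1402  0.062 ] [ 0.5485 -0.1411  0.062 ] [ 0.551  -0.1396  0.0638] 0.0006464809542693169
small [0.5794 0.194  0.033 ] [0.578  0.1935 0.033 ] [0.5792 0.1939 0.034 ] 0.0001772701278866892
black [0.5034 0.204  0.048 ] [0.5016 0.204  0.048 ] [0.5032 0.2042 0.049 ] 0.0007713023095847081
rig corners [array([ 0.6747, -0.021 ]), array([ 0.6075, -0.3004]), array([ 0.4646, -0.2642]), array([0.534 , 0.0165])]
0.2873614924569827 0.14741986896228298 0.2891944751112014 0.14556052093015243 ctr [ 0.5702 -0.1423] rig y [0.2369 0.9715] rig yaw deg -13.705791749826481
rocker_of
[... 153 characters left out ...]
 rig xy -0.14526068443852969 0.26277512736131686
g_ur rig xy 0.02082724921978597 -0.003312959051316189
g_ll rig xy -0.01932138532055992 0.035102728871140715
g_lr rig xy -0.01877546228392562 -0.0024140261867418725
small rig xy -0.07073349854952873 0.328846776580971
black rig xy -0.1469406455713169 0.32056894569036576
rocker corners [ 0.5596 -0.229 ] 0.010244265950583321 -0.08673127565760581
rocker corners [ 0.5563 -0.2557] 0.013331000207566543 -0.11349261157141095
rocker corners [ 0.5117 -0.2451] -0.03251528373081537 -0.11378812603599806
rocker corners [ 0.5164 -0.22  ] -0.033906758234666275 -0.08826708569304623
[[-0.9687  0.2481 -0.0004]
 [ 0.2481  0.9687 -0.0017]
 [-0.     -0.0018 -1.    ]]
```

Both cameras agree to about 3 mm, and the capacitor spacings (38 and 40 mm) and rig sizes match the description. The tool's y axis already lies along the rig's y axis, so no twist is needed. First I'll shut the gripper and move at height around the base to (0.52, 0.20, 0.20).

```bash
python3 -m jog '[[[-1.5,-1.2,0.2],0],[[-4,-3,0.4],0],[[-7,-5.4,0.6],0],[[-10,-8,1],0],[[-14,-10.8,1.2],0],[[-18,-14,1.6],0],[[-22,-17,2],0],[[-26,-20,2.3],0],[[-30,-23.2,2.6],0],[[-34,-26.3,3],0],[[-37.5,-29,3.3],0],[[-41,-31.8,3.6],0],[[-43.5,-33.7,3.8],0],[[-45,-34.8,4],0],[[-45.4,-35.2,4],0],[[-45.4,-35.2,4],0]]' 1 10
```

```text
time: 1.7
tool_pos: [0.5198, 0.1998, 0.2009]
orientation: [-0.395, -3.116, 0.0]
ft_force: [0.2, 1.3, 0.8]
gripper_width: 0.0004
grip_force: 0.0
```

```bash
python3 -m jog '[[[-0.4,-1.5,0],0],[[-1,-4,0],0],[[-2,-7.5,0],0],[[-3,-11.5,0],0],[[-4.2,-16,0],0],[[-5.4,-20.5,0],0],[[-6.6,-25,0],0],[[-7.7,-29.5,0],0],[[-8.8,-33.5,0],0],[[-9.7,-37,0],0],[[-10.4,-39.5,0],0],[[-10.8,-41.3,1],0],[[-11,-42,3],0],[[-11,-42,5.5],0],[[-11,-42,7.5],0],[[-11,-42,8],0],[[-11,-42,8],0]]'
python3 - <<'E'
from station import r
import cv2
print(r.observe()["tool_pos"])
s=r.snapshot("scene"); cv2.imwrite("pics/s1.png",cv2.resize(s["image"][120:240,210:350,::-1],None,fx=5,fy=5,interpolation=cv2.INTER_CUBIC))
E
```

```text
time: 3.4
tool_pos: [0.5218, -0.2331, 0.1208]
orientation: [-0.391, -3.116, -0.001]
ft_force: [0.8, 0.1, 0.6]
gripper_width: 0.0002
grip_force: 0.0
[ 0.52178555 -0.23311414  0.12080542]
```

View pics/s1.png

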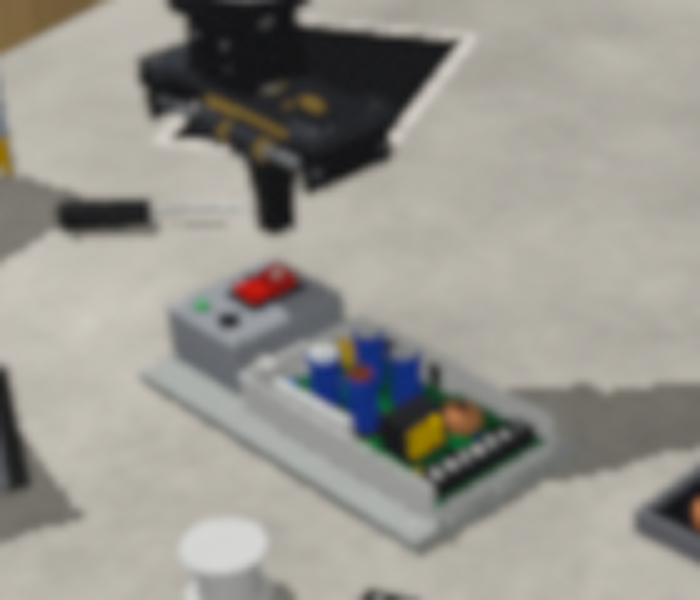

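The fingertips (275,228) are directly above the dot half (277,273). Pressing now.

```bash
python3 -m jog '[[[0,0,1],0],[[0,0,2],0],[[0,0,2.5],0],[[0,0,2.8],0],[[0,0,3.1],0],[[0,0,3.3],0],[[0,0,3.45],0],[[0,0,3.55],0],[[0,0,3.55],0],[[0,0,3.55],0],[[0,0,3.55],0]]'
```

```text
time: 4.55
tool_pos: [0.5227, -0.234, 0.0857]
orientation: [0.392, 3.116, -0.0]
ft_force: [0.7, 0.3, -1.2]
gripper_width: 0.0004
grip_force: 0.0
```

```bash
python3 -m jog '[[[0,0,0.05],0],[[0,0,0.1],0],[[0,0,0.1],0],[[0,0,0.1],0]]'
```

```text
time: 4.95
tool_pos: [0.5227, -0.234, 0.0851]
orientation: [0.393, 3.116, 0.0]
ft_force: [-0.1, 0.5, 4.3]
gripper_width: 0.0006
grip_force: 2.4
```

```bash
python3 -m jog '[[[0,0,0.05],0],[[0,0,0.05],0],[[0,0,-1],0],[[0,0,-3],0],[[0,0,-5],0],[[0,0,-6.5],0],[[0,0,-6.5],0]]'
python3 - <<'E'
from station import r
import cv2
print(r.observe()["tool_pos"])
s=r.snapshot("scene"); cv2.imwrite("pics/s2.png",cv2.resize(s["image"][120:240,210:350,::-1],None,fx=5,fy=5,interpolation=cv2.INTER_CUBIC))
E
```

```text
time: 5.65
tool_pos: [0.5234, -0.2346, 0.1518]
orientation: [0.393, 3.113, -0.001]
ft_force: [-0.6, -0.5, 0.4]
gripper_width: 0.0006
grip_force: 0.0
[ 0.52344684 -0.23458893  0.15179576]
```

View pics/s2.png

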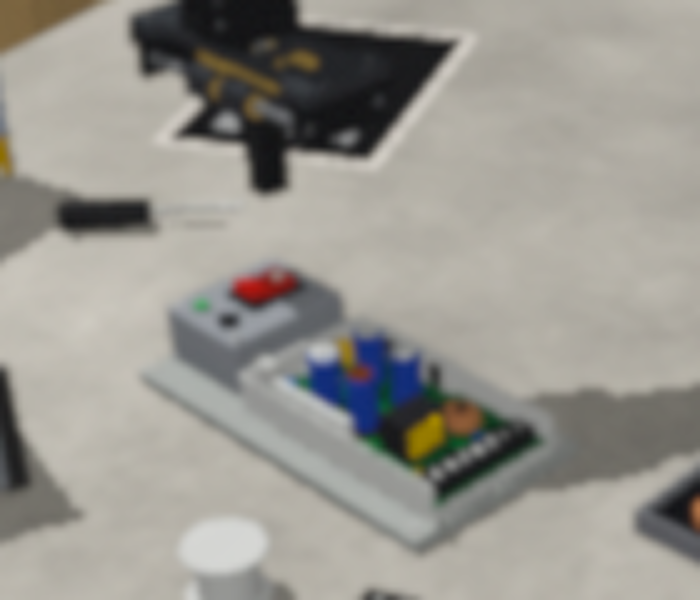

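The rocker has tipped over: the near half is now raised and the dot half lies level. Next is the blown capacitor, approached high and then straight down.

```bash
python3 -m jog '[[[-0.6,2,0],0],[[-1.6,5,0],0],[[-2.6,8,0],0],[[-3.5,11,0],0],[[-4.1,12.8,0],0],[[-4.4,13.5,0],0],[[-4.4,13.5,0],0],[[-4.4,13.5,0],0]]'
```

```text
time: 6.5
tool_pos: [0.5975, -0.1159, 0.1494]
orientation: [-0.396, -3.116, 0.002]
ft_force: [0.4, -0.1, -1.0]
gripper_width: 0.0003
grip_force: 0.0
```

```bash
python3 -m jog '[[[0,0.2,1],0],[[0,0.2,2.5],0],[[0,0.2,4],0],[[0,0.2,4.8],0],[[0,0.2,5.2],0],[[0,0.2,5.2],0]]'
python3 - <<'E'
from station import r
import cv2
print(r.observe()["tool_pos"])
s=r.snapshot("scene"); cv2.imwrite("pics/s3.png",cv2.resize(s["image"][120:240,210:350,::-1],None,fx=5,fy=5,interpolation=cv2.INTER_CUBIC))
E
```

```text
time: 7.1
tool_pos: [0.5984, -0.1122, 0.0968]
orientation: [-0.393, -3.115, 0.0]
ft_force: [0.5, -0.4, 0.3]
gripper_width: 0.0003
grip_force: 0.0
[ 0.59841606 -0.11215193  0.0967647 ]
```

View pics/s3.png

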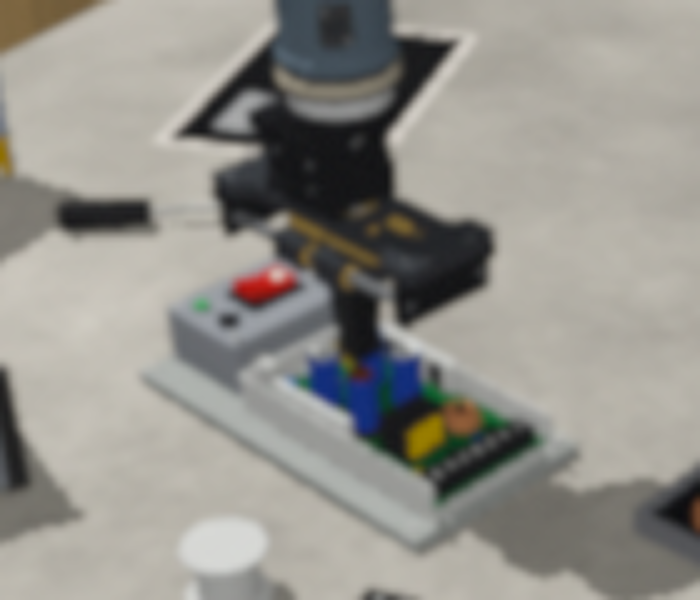

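The closed fingertips sit right over the brown top (361,372), with a small gap. I'll hold, then lift and go across to the spare.

```bash
python3 -m jog '[[[0,0,0],0],[[0,0,0],0],[[0,0,0],0],[[0,0,0],0],[[0,0,0],0],[[0,0,0],0],[[0,0,0],0],[[0,0,0],0],[[0,0,0],0],[[0,0,0],0],[[0,0,0],0],[[0,0,0],0],[[0,0,0],0],[[0,0,0],0],[[0,0,0],0],[[0,0,0],0],[[0,0,0],0],[[0,0,0],0],[[0,0,0],0],[[0,0,0],0]]'
python3 -m jog '[[[0,0,0],0],[[0,0,0],0],[[0,0,0],0],[[0,0,0],0],[[0,0,-1],0],[[0,0,-3],0],[[0,0,-5.5],0],[[0,0,-7],0],[[1.2,1.6,-7],0],[[3.2,4.3,-7],0],[[5.7,7.7,-7],0],[[8.4,11.2,-7],0],[[11,14.8,-7],0],[[13.6,18.2,-7],0],[[15.5,20.8,-7],0],[[16.6,22.2,-7],0],[[16.8,22.5,-7],0],[[16.8,22.5,-7],0],[[16.8,22.5,-7],0]]'
```

```text
time: 9.15
tool_pos: [0.5989, -0.1121, 0.0977]
orientation: [-0.393, -3.117, -0.0]
ft_force: [0.7, -0.0, 0.9]
gripper_width: 0.0005
grip_force: 0.0
time: 11.05
tool_pos: [0.4926, 0.1461, 0.1679]
orientation: [0.396, 3.116, -0.001]
ft_force: [1.4, -0.1, 0.5]
gripper_width: 0.0002
grip_force: 0.0
```

```bash
python3 -m jog '[[[0.1,0.1,1],0],[[0.1,0.1,3],0],[[0.1,0.1,5],0],[[0.1,0.1,7],0],[[0.1,0.1,8.3],0],[[0.1,0.1,8.9],0],[[0.1,0.1,8.9],0],[[0.1,0.1,8.9],0],[[0.1,0.1,8.9],0],[[0.1,0.1,8.9],0],[[0.1,0.1,8.9],0],[[0.1,0.1,8.9],0]]'
python3 - <<'E'
from station import r
import cv2
print(r.observe()["tool_pos"])
s=r.snapshot("scene"); cv2.imwrite("pics/s4.png",cv2.resize(s["image"][120:260,225:415,::-1],None,fx=4.2,fy=4.2,interpolation=cv2.INTER_CUBIC))
E
```

```text
time: 12.25
tool_pos: [0.4914, 0.1489, 0.079]
orientation: [0.393, 3.116, 0.001]
ft_force: [0.3, 0.4, 0.1]
gripper_width: 0.0003
grip_force: 0.0
[0.49138635 0.14887163 0.07903193]
```

View pics/s4.png

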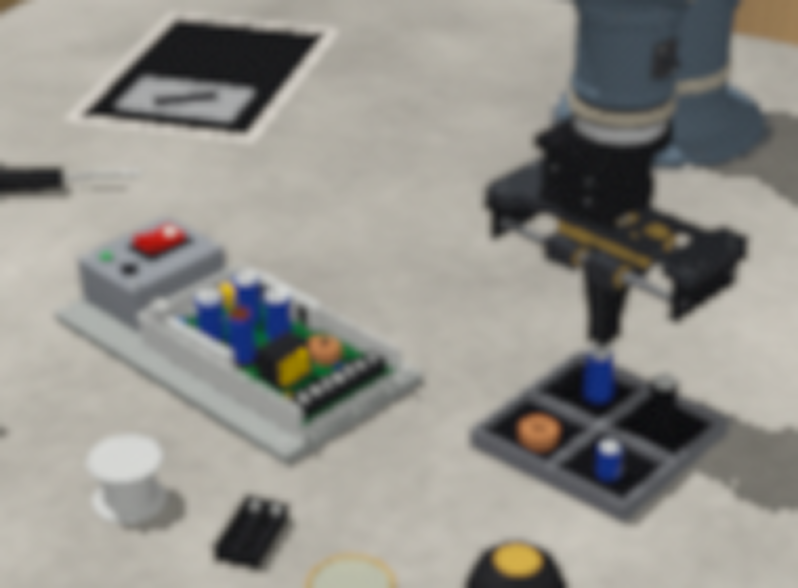

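The fingertips (603,340) point just above the tall blue spare (600,355), nothing has been disturbed, and the rocker is off.

```bash
python3 -c "
from station import r
print(r.sign_off())"
```

```text
the job is handed in; nothing more can be done
None
```

I pressed the rig's switch to off, pointed at the blown capacitor for over two seconds, and handed the job in while still pointing at the matching blue spare; I saw no sign of the robot touching anything but the switch, and no verdict came back.

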